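# Roll a conveyor roller into the V-blocks of a run-out gauge

### The job

Get the bare aluminium roller ready for its run-out check: with the outside of the fingers or a fingertip, roll it by its side along the white skids until it drops into the two steel V-blocks, and push it endways along the vees until its far end is fully home against the brass stop screw. Never pick it up: it is only rolled and pushed. Leave the orange roller and everything else on the bench where it is.

Things in the scene. Friction and masses are not known exactly. Their poses are not given: they have to be found in the camera images.
- roller: The roller to check: bare aluminium tube with black end plugs, 40 mm diameter, 140 mm long, flat ends, 0.3 to 0.55 kg, loose, lying still on the skids left or right of the V-blocks. Origin at its centre; its x runs along its length, roughly as the fixture's x; y and z turn as it rolls. Rolls easily, stops soon when no longer pushed. In the vees it takes 1 to 3 N to slide it endways.
- orange_roller: A second roller of the same size, covered in orange, lying still on the skids on the other side of the V-blocks. Loose, rolls easily, to be left alone. Origin at its centre, x along its length.
- fixture: The gauge, fixed: grey base plate 12 mm thick (x -75 to 115, y -180 to 180 mm) with two steel V-blocks in line and skids on both sides of them. Origin on the table surface, under the middle between the V-blocks; x runs along the vees to the stop screw (roughly away from the robot), y across them along the skids, z up. Blue stop bracket at x 88 to 98 mm, 44 mm wide, 75 mm high.
- vee (a point): Middle of the mouth of the vees, level with the V-block tops, 55 mm above the table (fixture x = y = 0). The V-blocks are centred at x = -45 and +45 mm, each 28 mm long in x and 64 mm wide in y; vee 90 degrees, 42 mm wide, 21 mm deep. A roller drops in by itself once its axis is within 21 mm of the middle. Axes as the fixture's.
- skids (a point): Same point, for the skids: on either side two level white strips, 20 mm wide, at x = -45 and +45 mm, flush with the V-block tops at 55 mm, from y = 32 to 165 and from -32 to -165 mm, with a 6 mm high lip at the outer ends. A roller on them has its axis 75 mm above the table; it starts 75 to 115 mm from the vees' middle, and 12 to 30 mm short of the stop endways.
- seat (a point): The place where the roller's centre lies when it is in both vees and home against the stop: fixture x = 5, y = 0 mm, 62.3 mm above the table. Axes as the fixture's.
- stop_tip (a point): The tip of the brass stop screw, 12 mm in diameter, pointing along -x of the fixture at fixture x = 75, y = 0 mm, 62.3 mm above the table: the +x end of the roller shall touch it. Axes as the fixture's.
- wash_bottle: White plastic wash bottle, 55 mm in diameter, 180 mm high with its bent spout, standing on the bench. Origin at the centre of its underside.
- tape_roll: Empty-centred roll of tan tape lying flat, 80 mm outside, 24 mm high. Origin at the centre of its underside.
- setting_ring: Steel setting ring lying flat on the bench beyond the fixture, 52 mm outside, 18 mm high. Origin at the centre of its underside.
- jar: Small white jar with a blue lid beyond the fixture, 44 mm in diameter, 55 mm high. Origin at the centre of its underside.
- caliper: Digital caliper lying flat, 230 mm long along its y, 13 mm thick. Origin on the bench under the middle of its beam.
- marker: White and blue marker pen lying on the bench on the robot's side of the fixture, 130 mm long along its x, 12 mm thick. Origin under its middle.
Mind the look-alikes: they are no part of the job. There is more than one size of the roller; the one meant has the size given above.

How it is judged:
By the outcome, as a careful person would: the job done as asked, in the order asked, and still so for the second after the job is handed in, with the robot touching nothing.
It also fails if it takes over 50 s, if anything falls off the work surface, if the arm or the gripper's body presses on something with over 40 N, if the wrist force passes 120 N, or if a joint passes its speed limit or range.

### The arm

A 7-joint arm with a two-finger parallel gripper is mounted at the origin on the work surface. World frame = base frame: x ahead of the robot, y to its left, z up, the work surface at z = 0. Lengths are in m, angles in rad, forces in N, time in s.
With the tool pointing down it reaches from about 0.35 to 0.9 m from the base axis. Payload 19.9 kg.
Tool frame: the origin (TCP) lies at the very end of the fingers, on their centre line; the grasp point (between the pads) lies 19 mm behind it; x points along the fingers, y is the direction in which the jaws open and shut, and the axes are right-handed (so a half turn about x gives the same grasp; the last joint's range is limited). The gripper opens to 94 mm and grips with 3 to 60 N. Pads are 16 mm wide; open, the fingers measure 119 mm over their backs; the gripper's body (75 mm by 177 mm) begins 78 mm behind the grasp point.
Start: joints at [-1.2, 0.417, -0.01, 1.614, 0.005, 1.111, -0.053], TCP at [0.25, 0.573, 0.205] pointing down, gripper open.
Joint ranges: [-2.81, 2.81], [-0.39, 2.02], [-1.27, 1.25], [0.06, 2.57], [-1.19, 4.33], [0.19, 2], [-2.82, 2.82]. Speed limits (rad/s): [1.89, 1.89, 2.39, 2.39, 3.01, 3.01, 3.01].

### API

Orientations are given as a unit quaternion [w, x, y, z].
In Python, from workcell import monitor, imaging, manip gives the robot as it stands.
- The arm moves only by the shell command python3 -m pendant 'ROWS' [OPENING] [FORCE]. ROWS is JSON, a list of rows, each a list of 6 numbers: the shift along the tool's x, y, z in units of 0.025 m (1.0 is 0.025 m), then the turn, a rotation vector about the tool's x, y, z in units of 0.08 rad (1.0 is 0.08 rad). A call has 1 to 12 rows; each row shifts and turns the commanded pose from where the row before left it, along the tool's axes as they then stand; what a row does not reach is not made up. A row lasts 1/12 s, in which the tool goes at most 41.7 mm and 7.16 degrees, less where a joint would pass 70% of its speed; a pose out of reach is approached as far as the arm can. A call with a number of a shift or a turn outside -1 to 1 is refused whole. A call with a gripper value outside its range is refused whole. OPENING is the closure, from -1 (fully open) to 1 (shut), set as the call begins (- or left out, the last holds). The fingers move at their own pace and stop on an object; FORCE is the grip in N (left out, the last holds). Time passes only in rows, so rows that do not move let the fingers close. It gives the time, the measured TCP pose, the force and the opening at its end, in the units of the state.
- monitor.get_state(): the state, without advancing time (a new reading comes with each control period).
- imaging.capture(name): name is "scene" or "top" or "wrist"; returns (picture, depth): 384x512x3 uint8, blue, green, red; 384x512 float32, m along the optical axis (not along the pixel's ray), 0 where there is no reading.
- imaging.camera_params(name): a dict with "vertical_fov" (degrees; the focal length in pixels is half the picture's height over the tangent of half this angle, whatever the lens; pixels are square), "cx", "cy" (the principal point, pixels), "camera_from_world" (4x4, takes a point from world to camera coordinates); the wrist camera has in their place "mount" (4x4, takes a point from camera to tool coordinates, whose origin is the TCP and whose axes are the tool frame's). Camera axes: x right, y up, looking along -z (the intrinsics and any distortion apply to the point x, -y, -z); pixel columns grow to the right and rows downward; lengths in m; the calibration is good to about 2 mm. A picture is of the moment at which its call begins: read the wrist's pose just before it. camera_params takes no time and is no camera call.
- manip.hand_in(): hands the job in, once; it reports no verdict.
Trained networks look in the newest picture that a camera, given by its name, has taken for a name from the list of things; names that differ only in an ending like _2 or _b are one class to them, and where a whole thing is asked for, a point or a joint stands for the part that bears it (a point fixed in the world has none). Each returns a list of dicts, best first, with "score" (0 to 1); they miss things now and then, are a little off and sometimes report something else, mostly with a low value. They report only what shows in the picture. A call takes as long as a camera call. They do not tell look-alikes from the thing itself.
- imaging.search_frame(thing, camera): "bbox" ([left, top, width, height] in pixels, round what is visible of it).
The state is a dict: "time_s": time; "joints": joint angles; "joint_velocities": joint speeds; "joint_efforts": joint torques, N m; "tcp_pos": TCP position; "ee_rot": TCP orientation; "wrist_force": force on the tool from outside, world axes, zero at the start; "wrist_torque": the same for the moment, N m; "width": finger opening in m.
Only numpy, scipy, OpenCV 4.12 (cv2) and the standard library are available. Lean on these libraries where they do the work, as an engineer would, in place of code of your own. Each camera call takes 0.05 s, during which the arm holds its last target.

## Working session

There is one attempt and no reset: what is moved stays moved. The work goes in short steps, Python scripts to look and compute and a shell command to move; the robot and the scene stay as the last step left them, time stands still between calls to the robot, and variables do not carry over. Pictures are saved under pics/ and viewed, and the job is handed in when it is done.

```bash
mkdir -p pics; ls; cat > h.py <<'E'
import numpy as np, cv2
from workcell import monitor, imaging, manip
def cap(n,f):
    st=monitor.get_state(); p,d=imaging.capture(n); cv2.imwrite('pics/%s.png'%f,p); np.savez('pics/%s.npz'%f,p=p,d=d,tp=st['tcp_pos'],q=st['ee_rot']); return p,d
E
python3 - <<'E'
from h import *
s=monitor.get_state(); print({k:np.round(v,4).tolist() for k,v in s.items()})
for n in('scene','top','wrist'): 
    cap(n,n+'0'); print(n,imaging.camera_params(n))
a=[cv2.imread('pics/%s0.png'%n) for n in('scene','top')]
E
```

```text
pics
{'time_s': 0.0, 'joints': [-1.2005, 0.418, -0.0103, 1.6141, 0.0047, 1.1107, -0.053], 'joint_velocities': [0.0006, -0.0003, -0.0025, -0.0006, 0.0011, -0.0004, 0.0005], 'joint_efforts': [0.0018, -85.1221, 0.6402, -42.6007, -0.0488, 0.0184, 0.0001], 'tcp_pos': [0.25, 0.5724, 0.2048], 'ee_rot': [0.6921, 0.1441, 0.6922, -0.145], 'wrist_force': [0.1306, -0.5025, 0.7958], 'wrist_torque': [0.0836, 0.0409, 0.0154], 'width': 0.094}
scene {'vertical_fov': 49.70896802677533, 'cx': 252.7745150757533, 'cy': 194.56698052745912, 'camera_from_world': array([[ 0.04917786,  0.99869237, -0.01396728, -0.03629397],
       [-0.67773316,  0.04363868,  0.73401187,  0.29806777],
       [ 0.73366157, -0.02663104,  0.67899299, -1.69508128],
       [ 0.        ,  0.        ,  0.        ,  1.        ]])}
top {'vertical_fov': 45.58861256578183, 'cx': 250.4399252732481, 'cy': 186.68647343045413, 'camera_from_world': array([[-1.11937197e-03, -9.99945972e-01, -1.03343697e-02,
         1.14015449e-03],
       [ 9.81318800e-01, -3.08658762e-03,  1.92363942e-01,
        -5.13548257e-01],
       [-1.92385447e-01, -9.92598449e-03,  9.81269237e-01,
        -1.24500245e+00],
       [ 0.00000000e+00,  0.00000000e+00,  0.00000000e+00,
         1.00000000e+00]])}
wrist {'vertical_fov': 65.81005350850776, 'cx': 253.9610383053905, 'cy': 189.94696566853278, 'mount': array([[-7.32269977e-04,  2.49983744e-01, -9.68249757e-01,
        -1.79308590e-01],
       [ 9.99999671e-01, -1.54953071e-04, -7.96287817e-04,
        -9.53564886e-04],
       [-3.49092283e-04, -9.68250021e-01, -2.49983548e-01,
        -7.20266910e-02],
       [ 0.00000000e+00,  0.00000000e+00,  0.00000000e+00,
         1.00000000e+00]])}
```

```bash
sleep 3; ls pics
```

```text
scene0.npz
scene0.png
top0.npz
top0.png
wrist0.npz
wrist0.png
```

View pics/top0.png

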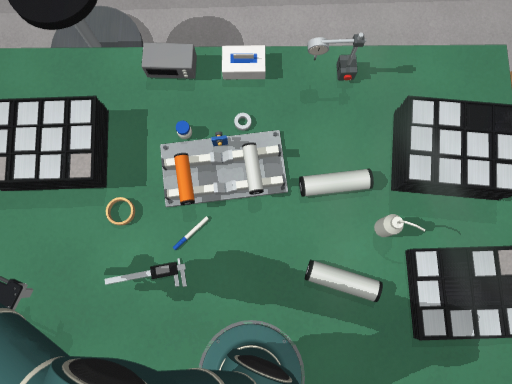

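View pics/scene0.png

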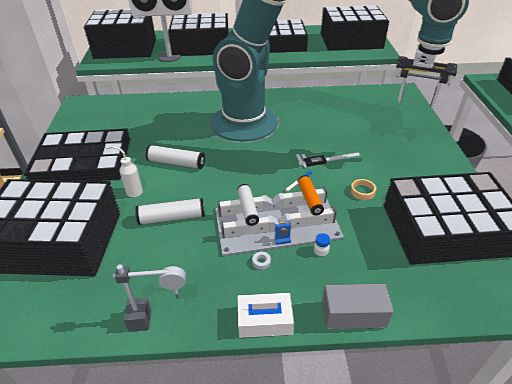

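The top picture shows three bare-metal rollers at (252,168), (335,182) and (343,280). Only (252,168) lies on the skids and is the shorter one; the other two lie on the bench and look larger. The orange roller is at (184,178). Next I'll confirm this in a crop and measure.

```bash
cat >> h.py <<'E'
def T_top(n='top'): 
    c=imaging.camera_params(n); return c
def cloud(f,n):
    z=np.load('pics/%s.npz'%f); d=z['d']; c=imaging.camera_params(n); F=192/np.tan(np.radians(c['vertical_fov']/2))
    v,u=np.mgrid[:384,:512]; P=np.stack([(u-c['cx'])/F*d,-(v-c['cy'])/F*d,-d],-1)
    if n=='wrist':
        from scipy.spatial.transform import Rotation as R
        q=z['q']; M=np.eye(4); M[:3,:3]=R.from_quat([q[1],q[2],q[3],q[0]]).as_matrix(); M[:3,3]=z['tp']; M=M@c['mount']
    else: M=np.linalg.inv(c['camera_from_world'])
    W=P@M[:3,:3].T+M[:3,3]; W[d<=0]=np.nan
    return z['p'],W
E
python3 - <<'E'
from h import *
p,W=cloud('top0','top')
c=cv2.resize(p[120:215,150:300],None,fx=5,fy=5,interpolation=cv2.INTER_CUBIC); cv2.imwrite('pics/c0.png',c)
for (u,v) in [(250,150),(252,168),(256,185),(182,160),(184,178),(187,198),(225,185),(168,200),(280,190),(169,150),(277,138),(219,136),(335,182),(300,230)]: print(u,v,W[v,u].round(4))
Z=np.clip(W[...,2]/0.1,0,1); Z=np.nan_to_num(Z); cv2.imwrite('pics/z0.png',cv2.resize((Z*255).astype(np.uint8)[120:215,150:300],None,fx=5,fy=5))
E
```

```text
250 150 [0.6086 0.0007 0.0947]
252 168 [ 0.557  -0.0048  0.0958]
256 185 [ 0.5094 -0.0156  0.0947]
182 160 [0.5803 0.1889 0.096 ]
184 178 [0.5292 0.1819 0.0968]
187 198 [0.4741 0.1727 0.0937]
225 185 [0.5217 0.0733 0.0345]
168 200 [0.4816 0.2394 0.0159]
280 190 [ 0.5109 -0.0857  0.0116]
169 150 [0.6331 0.2425 0.011 ]
277 138 [ 0.6683 -0.0788  0.0126]
219 136 [0.6543 0.0886 0.0795]
335 182 [ 0.5251 -0.2386  0.0557]
300 230 [ 0.3952 -0.1423  0.0014]
```

View pics/c0.png

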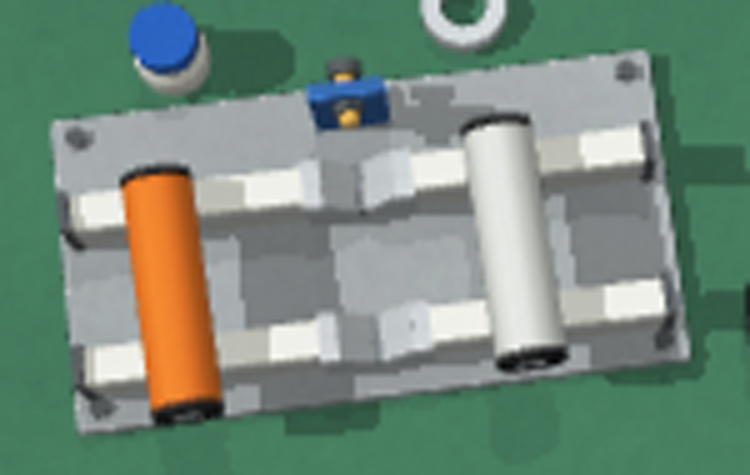

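View pics/z0.png

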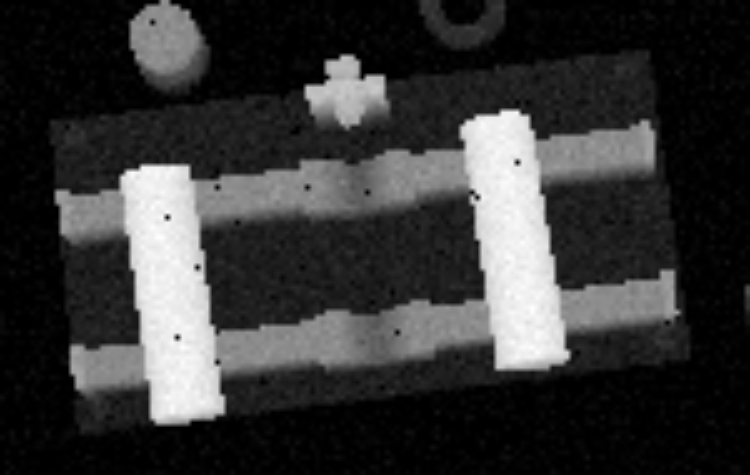

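```bash
cat >> h.py <<'E'
def ray(n,u,v,z):
    c=imaging.camera_params(n); F=192/np.tan(np.radians(c['vertical_fov']/2)); M=np.linalg.inv(c['camera_from_world'])
    r=M[:3,:3]@np.array([(u-c['cx'])/F,-(v-c['cy'])/F,-1]); o=M[:3,3]; return o+r*(z-o[2])/r[2]
E
python3 - <<'E'
from h import *
from scipy.optimize import minimize
p,W=cloud('top0','top')
# corners: crop px -> full
px=np.array([(51,121),(648,51),(690,358),(80,433)]); mod=np.array([(115,180),(115,-180),(-75,-180),(-75,180)])/1000
uv=(px+.5)/5-.5+np.array([150,120])
Q=np.array([ray('top',u,v,.012)[:2] for u,v in uv]); print(Q.round(4))
def fit(A,B):
    a=A.mean(0);b=B.mean(0);H=(A-a).T@(B-b);th=np.arctan2(H[0,1]-H[1,0],H[0,0]+H[1,1]);R=np.array([[np.cos(th),-np.sin(th)],[np.sin(th),np.cos(th)]]);return th,b-R@a,R
th,t,R=fit(mod,Q); print('corner fit',np.degrees(th),t.round(4),((mod@R.T+t-Q)*1000).round(1).tolist())
# depth: skid points z~.055
L=(W[...,:2]-t)@R; x,y=L[...,0],L[...,1]; z=W[...,2]
m=(abs(z-.055)<.003)&(abs(x)<.075)&(abs(y)<.17)&(abs(y)>.035)
for s in(-1,1):
  mm=m&(s*x>.025)
  X,Y=x[mm],y[mm]; print('skid',s,mm.sum(),np.percentile(X,[2,50,98]).round(4),'z',np.median(z[mm]).round(4),'slope',np.polyfit(Y,X,1))
print('ends y',np.percentile(y[m],[0.5,99.5]))
g=lambda yy:0
for nm,s in(('roller',-1),('orange',1)):
  mm=(z>.083)&(z<.1)&(abs(x)<.1)&(s*y>.045)&(s*y<.17); X,Y=x[mm],y[mm]
  k=np.polyfit(X,Y,1); print(nm,'y centre',(Y.min()+Y.max())/2,'fit',k,'X',np.percentile(X,[1,99]),'top z',np.percentile(z[mm],95),'len/wid')
  print('  band y', [ (np.percentile(Y[(abs(X-c)<.01)],[2,98])).round(4).tolist() for c in(-.05,0,.04)])
np.savez('fx.npz',th=th,t=t,R=R)
# bracket/jar
for u,v in[(220,139)]: print(((W[v,u,:2]-t)@R).round(4))
# screw
mm=(abs(y)<.03)&(x>.06)&(x<.11)&(z>.05); print('bracket x',np.percentile(x[mm],[2,98]),'y',np.percentile(y[mm],[2,98]),z[mm].max())
E
```

```text
[[ 0.652   0.2704]
 [ 0.694  -0.0857]
 [ 0.5072 -0.1077]
 [ 0.4641  0.2465]]
corner fit 6.862864659242612 [0.5595 0.0785] [[0.1, 0.5], [1.2, -0.7], [-0.7, -1.5], [-0.6, 1.7]]
skid -1 374 [-0.0545 -0.0445 -0.0347] z 0.0548 slope [-0.00427692 -0.04466044]
skid 1 339 [0.0349 0.0452 0.0559] z 0.0552 slope [-0.00140522  0.04520247]
ends y [-0.16522524  0.16679274]
roller y centre -0.08299854715792306 fit [ 0.02719715 -0.08342669] X [-0.07717769  0.0608322 ] top z 0.09712275909987751 len/wid
  band y [[-0.1025, -0.0674], [-0.101, -0.0659], [-0.0994, -0.0647]]
orange y centre 0.10890322090524113 fit [0.03520253 0.10879395] X [-0.08331587  0.05479739] top z 0.0972474617644485 len/wid
  band y [[0.0894, 0.1249], [0.0922, 0.127], [0.0936, 0.1281]]
[ 0.0876 -0.0029]
bracket x [0.07648817 0.1078671 ] y [-0.02025441  0.02180138] 0.079471392308055
```

The crop confirms it: (252,168) is the roller on the skids at -y (length about 138 mm, top at 95 mm). It lies at fixture y ≈ -83, x ≈ -8, so 13 mm short of the stop. The fixture fit agrees with the given skid heights and ends to within 2 mm. Now for the tool geometry.

```bash
cat >> h.py <<'E'
from scipy.spatial.transform import Rotation as Rn
FX=np.array([.5595,.0785]); TH=np.radians(6.8); RF=np.array([[np.cos(TH),-np.sin(TH)],[np.sin(TH),np.cos(TH)]])
def plan(fx,fy,z,flip=0,pr=True):
    s=monitor.get_state(); q=s['ee_rot']; R=Rn.from_quat([q[1],q[2],q[3],q[0]])
    p=np.array(s['tcp_pos']); t=np.r_[RF@[fx,fy]+FX,z]
    X=np.array([0,0,-1.]); Y=np.r_[RF@[1,0],0]*(1 if not flip else -1); Zt=np.cross(X,Y)
    G=Rn.from_matrix(np.stack([X,Y,Zt],1))
    print('t',s['time_s'],'tcp fix',(RF.T@(p[:2]-FX)).round(4),'z',p[2].round(4),'F',np.round(s['wrist_force'],1),'Ffix',(RF.T@np.array(s['wrist_force'])[:2]).round(1),'w',round(s['width'],4))
    print('tool axes\n',R.as_matrix().round(3)); 
    print('shift units (tool now)',(R.inv().apply(t-p)/.025).round(2),'in goal axes',(G.inv().apply(t-p)/.025).round(2)); print('turn units',((R.inv()*G).as_rotvec()/.08).round(2)); print('j',np.round(s['joints'],2))
E
python3 -c "
from h import *
plan(-.008,-.135,.15); plan(-.008,-.135,.15,1)"
```

```text
t 0.15 tcp fix [-0.2488  0.5272] z 0.205 F [-0.7  0.1 -0.6] Ffix [-0.7  0.2] w 0.0939
tool axes
 [[-0.     0.4    0.916]
 [-0.001  0.916 -0.4  ]
 [-1.    -0.001  0.   ]]
shift units (tool now) [  2.22 -17.97  21.71] in goal axes [ 2.2   9.63 26.49]
turn units [1.3e+01 1.0e-02 1.0e-02]
j [-1.2   0.42 -0.01  1.61  0.    1.11 -0.05]
t 0.15 tcp fix [-0.2488  0.5272] z 0.205 F [-0.7  0.1 -0.6] Ffix [-0.7  0.2] w 0.0939
tool axes
 [[-0.     0.4    0.916]
 [-0.001  0.916 -0.4  ]
 [-1.    -0.001  0.   ]]
shift units (tool now) [  2.22 -17.97  21.71] in goal axes [  2.2   -9.63 -26.49]
turn units [-2.627e+01 -1.000e-02  1.000e-02]
j [-1.2   0.42 -0.01  1.61  0.    1.11 -0.05]
```

```bash
python3 -m pendant '[[0,-0.82,0.99,0,0,0],[0,-0.82,0.99,0,0,0],[0,-0.82,0.99,0,0,0],[0,-0.82,0.99,0,0,0],[0,-0.82,0.99,0,0,0],[0,-0.82,0.99,0,0,0],[0,-0.82,0.99,0,0,0],[0,-0.82,0.99,0,0,0],[0,-0.82,0.99,0,0,0],[0,-0.82,0.99,0,0,0],[0,-0.82,0.99,0,0,0]]'
python3 -m pendant '[[0,-0.82,0.99,0,0,0],[0,-0.82,0.99,0,0,0],[0,-0.82,0.99,0,0,0],[0,-0.82,0.99,0,0,0],[0,-0.82,0.99,0,0,0],[0,-0.82,0.99,0,0,0],[0,-0.82,0.99,0,0,0],[0,-0.82,0.99,0,0,0],[0,-0.82,0.99,0,0,0],[0,-0.82,0.99,0,0,0],[0,-0.82,0.99,0,0,0]]'
python3 -m pendant '[[0,0,0,1,0,0],[0,0,0,1,0,0],[0,0,0,1,0,0],[0,0,0,1,0,0],[0,0,0,1,0,0],[0,0,0,1,0,0],[0,0,0,1,0,0],[0,0,0,1,0,0],[0,0,0,1,0,0],[0,0,0,1,0,0],[0,0,0,1,0,0],[0,0,0,1,0,0]]'
python3 -m pendant '[[0,0,0,1,0,0],[0,0,0,0,0,0],[0,0,0,0,0,0]]'
python3 -c "
from h import *
plan(-.008,-.135,.15)
cap('wrist','w1')"
```

```text
time_s: 1.07
tcp_pos: [0.4097, 0.2556, 0.2055]
ee_rot: [0.692, 0.145, 0.692, -0.145]
wrist_force: [0.4, 1.5, -0.7]
width: 0.0942
time_s: 1.98
tcp_pos: [0.569, -0.0599, 0.2054]
ee_rot: [0.692, 0.144, 0.692, -0.144]
wrist_force: [1.3, -0.3, 0.2]
width: 0.0942
time_s: 2.98
tcp_pos: [0.5685, -0.0584, 0.2053]
ee_rot: [0.546, 0.449, 0.546, -0.449]
wrist_force: [0.2, -0.5, -0.2]
width: 0.0941
time_s: 3.23
tcp_pos: [0.5685, -0.0583, 0.2053]
ee_rot: [0.529, 0.469, 0.53, -0.469]
wrist_force: [-0.3, 0.6, 0.8]
width: 0.0938
t 3.2333 tcp fix [-0.0072 -0.137 ] z 0.2053 F [-0.3  0.6  0.8] Ffix [-0.2  0.6] w 0.0938
tool axes
 [[-0.     0.993  0.121]
 [-0.     0.121 -0.993]
 [-1.    -0.     0.   ]]
shift units (tool now) [ 2.21 -0.03 -0.08] in goal axes [ 2.21 -0.03 -0.08]
turn units [0.04 0.   0.  ]
j [-0.42  0.37  0.59  1.77 -0.23  1.08  0.37]
```

View pics/w1.png

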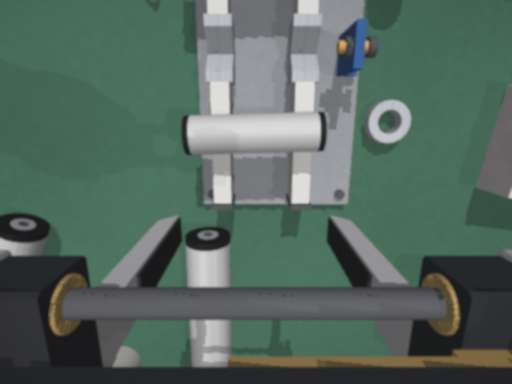

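The wrist view shows the roller across the skids at (255,132) and the big bench roller's end at (208,238), clear of the fingers. I'll cross-check the fixture frame against the wrist depth.

```bash
cat >> h.py <<'E'
def chk(f,n='wrist'):
    p,W=cloud(f,n); L=(W[...,:2]-FX)@RF; x,y,z=L[...,0],L[...,1],W[...,2]
    return p,x,y,z
E
python3 - <<'E'
from h import *
p,x,y,z=chk('w1')
m=(abs(z-.055)<.004)&(abs(x)<.075)&(abs(y)<.164)&(abs(y)>.035)
for s in(-1,1):
  mm=m&(s*x>.025)
  if mm.sum()>20: print('skid',s,mm.sum(),np.percentile(x[mm],[2,50,98]).round(4),np.median(z[mm]).round(4),np.polyfit(y[mm],x[mm],1).round(4))
mm=(z>.083)&(z<.11)&(abs(x)<.1)&(y<-.045)&(y>-.17)
print('roller',np.polyfit(x[mm],y[mm],1),np.percentile(x[mm],[1,99]),np.percentile(y[mm],[1,99]),np.percentile(z[mm],98))
mm=(z<.02)&(z>.008)&(y<0); print('plate',np.percentile(x[mm],[1,99]),np.percentile(y[mm],[.5,99]))
E
```

```text
skid -1 1603 [-0.0543 -0.0445 -0.035 ] 0.055 [-0.0027 -0.0448]
skid 1 1646 [0.0353 0.0451 0.0549] 0.0549 [-0.0033  0.0448]
roller [ 0.02708658 -0.08365774] [-0.07674318  0.06025127] [-0.10324025 -0.0659228 ] 0.09571352730324723
plate [-0.29428908  0.29703682] [-0.4188341  -0.00197306]
```

```bash
python3 -m pendant '[[0.8,0,0,0,0,0],[0.8,0,0,0,0,0],[0.8,0,0,0,0,0],[0.8,0,0,0,0,0],[0.8,0,0,0,0,0],[0.8,0,0,0,0,0],[0.8,0,0,0,0,0],[0,0,0,0,0,0],[0,0,0,0,0,0]]'
python3 -c "
from h import *
plan(-.008,-.06,.065)"
```

```text
time_s: 4.03
tcp_pos: [0.5682, -0.0587, 0.0652]
ee_rot: [0.529, 0.469, 0.53, -0.469]
wrist_force: [0.2, -1.0, 0.8]
width: 0.0939
t 4.0333 tcp fix [-0.0076 -0.1372] z 0.0652 F [ 0.2 -1.   0.8] Ffix [ 0.1 -1. ] w 0.0939
tool axes
 [[-0.002  0.993  0.12 ]
 [-0.     0.12  -0.993]
 [-1.    -0.002  0.   ]]
shift units (tool now) [ 0.01 -0.01 -3.09] in goal axes [ 0.01 -0.02 -3.09]
turn units [0.02 0.   0.02]
j [-0.34  0.55  0.51  1.87 -0.35  0.81  0.47]
```

```bash
python3 -m pendant '[[0,0,-0.2,0,0,0],[0,0,-0.2,0,0,0],[0,0,-0.2,0,0,0],[0,0,-0.2,0,0,0],[0,0,-0.2,0,0,0],[0,0,-0.2,0,0,0],[0,0,-0.2,0,0,0],[0,0,-0.15,0,0,0],[0,0,-0.15,0,0,0],[0,0,-0.1,0,0,0],[0,0,-0.1,0,0,0],[0,0,0,0,0,0]]'
python3 - <<'E'
from h import *
cap('wrist','w2');cap('top','t2')
p,x,y,z=chk('w2')
mm=(z>.083)&(z<.11)&(abs(x)<.1)&(y<0.05)&(y>-.17)
mm&=(y>-.075)
print('roller',np.polyfit(x[mm],y[mm],1),np.percentile(x[mm],[1,99]),np.percentile(y[mm],[1,99]),np.percentile(z[mm],98))
plan(-.008,-.045,.065)
E
```

```text
time_s: 5.03
tcp_pos: [0.5629, -0.0109, 0.0654]
ee_rot: [0.529, 0.469, 0.529, -0.469]
wrist_force: [-0.4, 0.2, 0.6]
width: 0.0937
roller [ 0.01117899 -0.05474036] [-0.07707807  0.06014542] [-0.07395931 -0.03942868] 0.0956405501896908
t 5.1333 tcp fix [-0.0072 -0.0897] z 0.0655 F [0.4 0.4 0.6] Ffix [0.5 0.3] w 0.094
tool axes
 [[-0.     0.993  0.119]
 [-0.     0.119 -0.993]
 [-1.    -0.     0.   ]]
shift units (tool now) [ 0.02 -0.03 -1.79] in goal axes [ 0.02 -0.03 -1.79]
turn units [0. 0. 0.]
j [-0.43  0.53  0.51  1.9  -0.35  0.8   0.38]
```

View pics/w2.png

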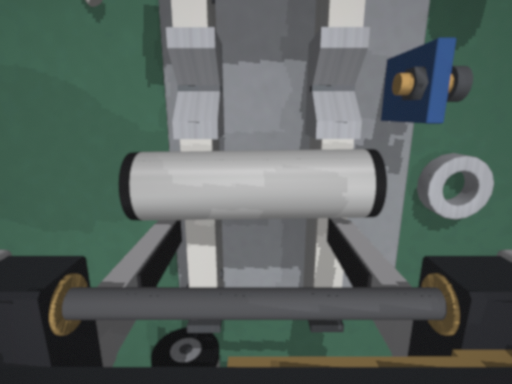

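Wrist view: the roller lies square against both fingers at (255,185), rolled to y ≈ -56. I'll carry on, slower.

```bash
python3 -m pendant '[[0,0,-0.12,0,0,0],[0,0,-0.12,0,0,0],[0,0,-0.12,0,0,0],[0,0,-0.12,0,0,0],[0,0,-0.12,0,0,0],[0,0,-0.12,0,0,0],[0,0,-0.12,0,0,0],[0,0,-0.1,0,0,0],[0,0,-0.1,0,0,0],[0,0,-0.1,0,0,0],[0,0,-0.1,0,0,0],[0,0,-0.1,0,0,0]]'
cat >> h.py <<'E'
def rol(f):
    p,x,y,z=chk(f)
    mm=(z>.07)&(z<.11)&(abs(x)<.1)&(y<0.05)&(y>-.06)
    k=np.polyfit(x[mm],y[mm],1); print('roller',k,np.percentile(x[mm],[1,99]),np.percentile(y[mm],[1,99]),np.percentile(z[mm],98))
    for c in(-.06,0,.05):
        q=mm&(abs(x-c)<.008); print(c,np.percentile(y[q],[2,98]).round(4),np.percentile(z[q],95).round(4))
E
python3 - <<'E'
from h import *
cap('wrist','w3'); rol('w3'); plan(-.008,-.03,.065)
E
```

```text
time_s: 6.13
tcp_pos: [0.559, 0.0221, 0.0655]
ee_rot: [0.529, 0.469, 0.529, -0.469]
wrist_force: [-0.4, -0.6, 0.5]
width: 0.0934
roller [ 0.0861312  -0.02321214] [-0.07702233  0.09616646] [-0.05696862  0.01637462] 0.10399229904108259
-0.06 [-0.0582 -0.0075] 0.1056
0 [-0.0429 -0.0068] 0.0952
0.05 [-0.0474 -0.0066] 0.1023
t 6.1833 tcp fix [-0.0072 -0.0554] z 0.0654 F [-0.3  0.6 -0.2] Ffix [-0.2  0.6] w 0.094
tool axes
 [[-0.     0.993  0.119]
 [ 0.     0.119 -0.993]
 [-1.    -0.    -0.   ]]
shift units (tool now) [ 0.02 -0.03 -1.01] in goal axes [ 0.02 -0.03 -1.01]
turn units [ 0.01 -0.    0.  ]
j [-0.49  0.53  0.5   1.9  -0.35  0.8   0.32]
```

View pics/w3.png

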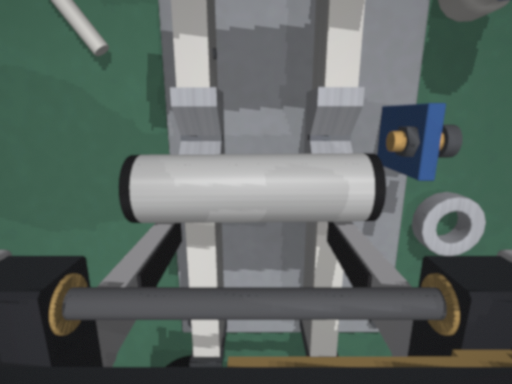

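```bash
python3 -m pendant '[[0,0,-0.08,0,0,0],[0,0,-0.08,0,0,0],[0,0,-0.08,0,0,0],[0,0,-0.08,0,0,0],[0,0,-0.08,0,0,0],[0,0,0,0,0,0],[0,0,0,0,0,0],[0,0,0,0,0,0],[0,0,0,0,0,0]]'
python3 - <<'E'
from h import *
cap('wrist','w4'); rol('w4'); plan(-.008,-.03,.065)
E
```

```text
time_s: 6.93
tcp_pos: [0.5578, 0.0317, 0.0655]
ee_rot: [0.529, 0.469, 0.529, -0.469]
wrist_force: [0.4, -0.3, -0.0]
width: 0.0938
roller [ 0.01582099 -0.00442858] [-0.07700432  0.0962948 ] [-0.05218315  0.01761816] 0.10520054782057733
-0.06 [-0.0533  0.0164] 0.1065
0 [-0.0172  0.0171] 0.0826
0.05 [-0.0378  0.0166] 0.1029
t 6.9833 tcp fix [-0.0072 -0.0463] z 0.0655 F [-1.  -1.5  1. ] Ffix [-1.2 -1.4] w 0.0943
tool axes
 [[ 0.     0.993  0.119]
 [-0.     0.119 -0.993]
 [-1.     0.     0.   ]]
shift units (tool now) [ 0.02 -0.03 -0.65] in goal axes [ 0.02 -0.03 -0.65]
turn units [ 0.  0. -0.]
j [-0.51  0.52  0.5   1.91 -0.34  0.8   0.3 ]
```

View pics/w4.png

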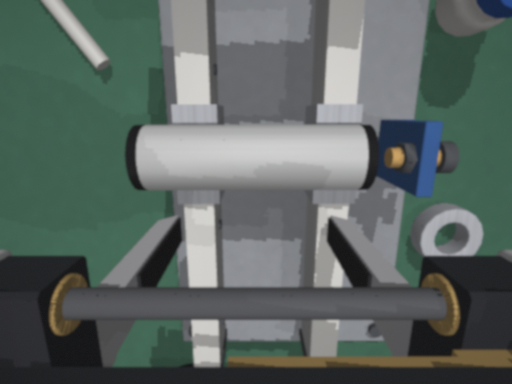

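Wrist view: the roller is in the vees ((252,157), top 82.6 mm, y ≈ 0). Next I'll back off, rise, close, and go round to its near end.

```bash
python3 -m pendant '[[0,0,0.4,0,0,0],[0,0,0.4,0,0,0],[-0.8,0,0,0,0,0],[-0.8,0,0,0,0,0],[-0.8,0,0,0,0,0],[-0.8,0,0,0,0,0],[-0.8,0,0,0,0,0],[0,0,0,0,0,0]]'
python3 -m pendant '[[0,-0.6,-0.33,0,0,0],[0,-0.6,-0.33,0,0,0],[0,-0.6,-0.33,0,0,0],[0,-0.6,-0.33,0,0,0],[0,-0.6,-0.33,0,0,0],[0,-0.6,-0.33,0,0,0],[0,-0.6,-0.33,0,0,0],[0,-0.6,-0.33,0,0,0],[0,0,0,0,0,0],[0,0,0,0,0,0],[0,0,0,0,0,0]]' 1 20
python3 - <<'E'
from h import *
cap('wrist','w5'); cap('top','t5'); plan(-.125,0,.05)
E
```

```text
time_s: 7.65
tcp_pos: [0.5618, 0.0105, 0.169]
ee_rot: [0.53, 0.471, 0.527, -0.469]
wrist_force: [0.7, 0.6, 0.6]
width: 0.0942
time_s: 8.57
tcp_pos: [0.4339, 0.0626, 0.1656]
ee_rot: [0.529, 0.47, 0.529, -0.469]
wrist_force: [-0.0, -0.6, 0.1]
width: 0.0241
t 8.6667 tcp fix [-0.1266 -0.0009] z 0.1654 F [-0.5 -0.5 -0.2] Ffix [-0.6 -0.5] w 0.0162
tool axes
 [[ 0.     0.993  0.118]
 [-0.     0.118 -0.993]
 [-1.     0.     0.001]]
shift units (tool now) [ 4.62  0.06 -0.04] in goal axes [ 4.62  0.06 -0.03]
turn units [-0.01  0.01 -0.  ]
j [-0.74  0.14  0.58  2.11 -0.1   0.91  0.01]
```

View pics/w5.png

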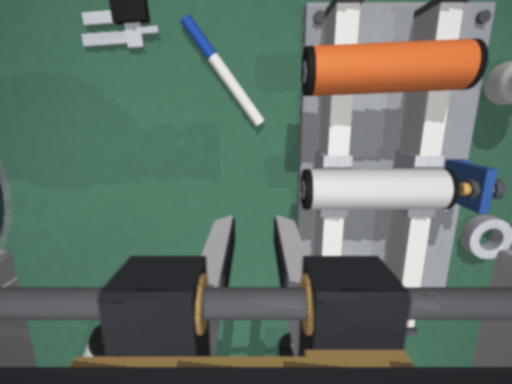

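View pics/t5.png

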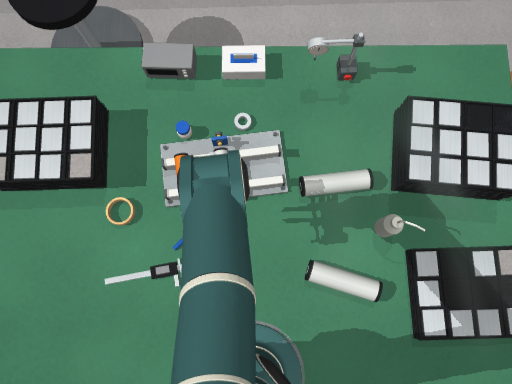

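Clear of the marker at (225,70), so I can go down.

```bash
python3 -m pendant '[[0.77,0,0,0,0,0],[0.77,0,0,0,0,0],[0.77,0,0,0,0,0],[0.77,0,0,0,0,0],[0.77,0,0,0,0,0],[0.77,0,0,0,0,0],[0,0,0,0,0,0],[0,0,0,0,0,0]]'
python3 - <<'E'
from h import *
plan(-.095,0,.05); cap('scene','s6');cap('wrist','w6'); p=cv2.imread('pics/s6.png'); cv2.imwrite('pics/s6c.png',cv2.resize(p[120:260,190:370],None,fx=4,fy=4))
E
```

```text
time_s: 9.33
tcp_pos: [0.4331, 0.0625, 0.0496]
ee_rot: [0.529, 0.469, 0.529, -0.47]
wrist_force: [0.6, -1.2, -0.1]
width: 0.0008
t 9.3333 tcp fix [-0.1274 -0.001 ] z 0.0496 F [ 0.6 -1.2 -0.1] Ffix [ 0.5 -1.3] w 0.0008
tool axes
 [[-0.002  0.993  0.118]
 [-0.001  0.118 -0.993]
 [-1.    -0.002  0.001]]
shift units (tool now) [-0.02  1.3  -0.04] in goal axes [-0.01  1.3  -0.04]
turn units [-0.01  0.02  0.02]
j [-0.65  0.37  0.5   2.2  -0.29  0.64  0.18]
```

View pics/s6c.png

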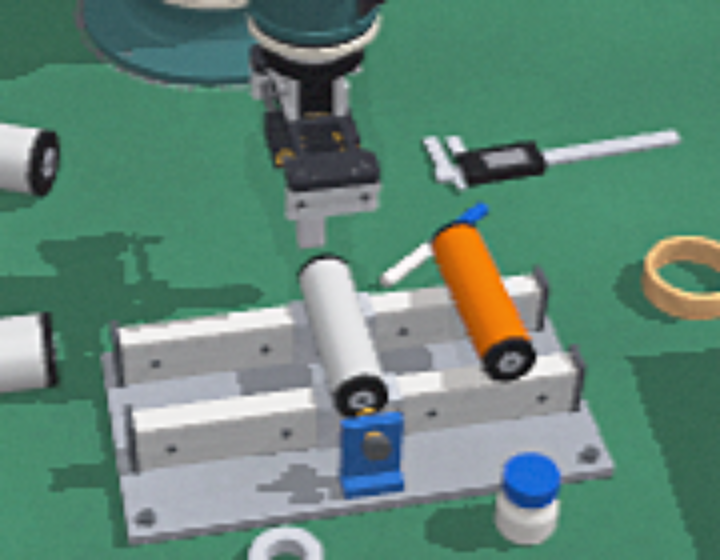

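View pics/w6.png

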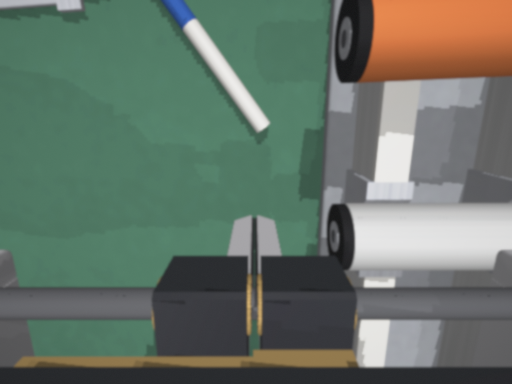

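The closed fingers stand centred before the near end ((340,237) in the wrist view). Pushing now.

```bash
python3 -m pendant '[[0,0.2,-0.01,0,0,0],[0,0.2,-0.01,0,0,0],[0,0.2,-0.01,0,0,0],[0,0.2,-0.01,0,0,0],[0,0.2,0,0,0,0],[0,0.1,0,0,0,0],[0,0.1,0,0,0,0],[0,0.1,0,0,0,0],[0,0,0,0,0,0]]'
python3 -m pendant '[[0,0.08,0,0,0,0],[0,0.08,0,0,0,0],[0,0.08,0,0,0,0],[0,0.08,0,0,0,0],[0,0.08,0,0,0,0]]'
python3 - <<'E'
from h import *
plan(-.0775,0,.05); cap('wrist','w7')
p,x,y,z=chk('w7'); mm=(z>.072)&(z<.09)&(abs(y)<.019)&(x<.08)&(x>-.09)
print(np.percentile(x[mm],[.5,1,99,99.5]),np.median(y[mm]),z[mm].max())
E
```

```text
time_s: 10.18
tcp_pos: [0.4657, 0.0681, 0.0499]
ee_rot: [0.529, 0.469, 0.529, -0.469]
wrist_force: [-0.5, 0.0, 0.1]
width: 0.0008
time_s: 10.6
tcp_pos: [0.4752, 0.0693, 0.0499]
ee_rot: [0.529, 0.469, 0.529, -0.47]
wrist_force: [-1.9, 0.3, 0.7]
width: 0.0003
t 10.6 tcp fix [-0.0848  0.0008] z 0.0499 F [-1.9  0.3  0.7] Ffix [-1.8  0.6] w 0.0003
tool axes
 [[-0.     0.993  0.119]
 [-0.     0.119 -0.993]
 [-1.    -0.     0.   ]]
shift units (tool now) [-0.    0.29  0.03] in goal axes [-0.    0.29  0.03]
turn units [0.   0.   0.01]
j [-0.62  0.43  0.49  2.1  -0.31  0.68  0.2 ]
[-0.0876028  -0.08533702  0.05337416  0.05457806] 0.006098512189382192 0.08997486382456099
```

View pics/w7.png

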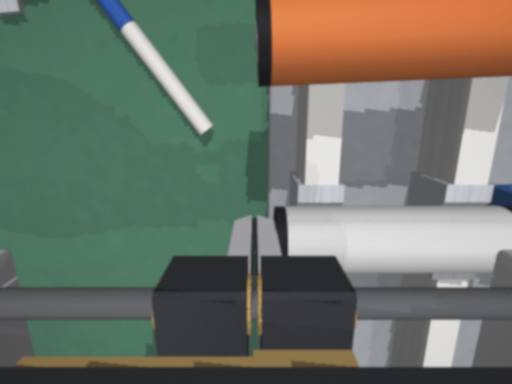

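Contact, with about 2 N of sliding force. I'll continue in small steps until the force rises.

```bash
python3 -m pendant '[[0,0.06,0,0,0,0],[0,0.06,0,0,0,0],[0,0.06,0,0,0,0],[0,0.04,0,0,0,0]]'
python3 -m pendant '[[0,0.03,0,0,0,0],[0,0.03,0,0,0,0]]'
python3 -c "
from h import *
plan(-.0775,0,.05)"
```

```text
time_s: 10.98
tcp_pos: [0.4809, 0.07, 0.0499]
ee_rot: [0.529, 0.469, 0.529, -0.469]
wrist_force: [-2.3, 0.2, -0.8]
width: 0.0004
time_s: 11.15
tcp_pos: [0.4823, 0.0701, 0.0499]
ee_rot: [0.529, 0.469, 0.529, -0.469]
wrist_force: [-2.2, -0.0, 0.6]
width: 0.0004
t 11.15 tcp fix [-0.0777  0.0008] z 0.0499 F [-2.2 -0.   0.6] Ffix [-2.1  0.2] w 0.0004
tool axes
 [[-0.     0.993  0.119]
 [-0.     0.119 -0.993]
 [-1.    -0.     0.   ]]
shift units (tool now) [-0.    0.01  0.03] in goal axes [-0.    0.01  0.03]
turn units [0. 0. 0.]
j [-0.61  0.44  0.49  2.09 -0.32  0.69  0.2 ]
```

```bash
python3 -m pendant '[[0,0.03,0,0,0,0],[0,0.03,0,0,0,0],[0,0,0,0,0,0]]'
python3 -m pendant '[[0,0.03,0,0,0,0],[0,0.03,0,0,0,0],[0,0,0,0,0,0]]'
```

```text
time_s: 11.4
tcp_pos: [0.4832, 0.0702, 0.0498]
ee_rot: [0.529, 0.469, 0.529, -0.47]
wrist_force: [-4.8, 0.2, 1.9]
width: 0.0009
time_s: 11.65
tcp_pos: [0.4832, 0.0703, 0.0495]
ee_rot: [0.528, 0.468, 0.53, -0.47]
wrist_force: [-15.1, -0.5, 7.7]
width: 0.0007
```

Force jumped to 15 N with no further travel, at x = -76.8 mm where I expected about -77.5. That means it is against the stop. Backing off.

```bash
python3 -m pendant '[[0,-0.1,0,0,0,0],[0,-0.3,0,0,0,0],[0,-0.5,0,0,0,0],[0,-0.5,0,0,0,0],[0,-0.4,0,0,0,0],[-0.8,0,0,0,0,0],[-0.8,0,0,0,0,0],[-0.8,0,0,0,0,0],[-0.8,0,0,0,0,0],[-0.8,0,0,0,0,0],[0,0,0,0,0,0],[0,0,0,0,0,0]]'
python3 - <<'E'
from h import *
plan(-.0775,0,.05); cap('wrist','w8'); cap('scene','s8')
p,x,y,z=chk('w8'); mm=(z>.07)&(z<.086)&(abs(y)<.019)&(x<.072)&(x>-.1)
print(np.percentile(x[mm],[.5,1,99,99.5]),np.median(y[mm]),np.percentile(z[mm],98))
p=cv2.imread('pics/s8.png'); cv2.imwrite('pics/s8c.png',cv2.resize(p[170:260,210:350],None,fx=5,fy=5,interpolation=cv2.INTER_CUBIC))
E
```

```text
time_s: 12.65
tcp_pos: [0.4409, 0.0655, 0.1506]
ee_rot: [0.529, 0.47, 0.529, -0.468]
wrist_force: [0.3, -0.3, -1.0]
width: 0.0005
t 12.65 tcp fix [-0.1193  0.0012] z 0.1506 F [ 0.3 -0.3 -1. ] Ffix [ 0.2 -0.3] w 0.0005
tool axes
 [[ 0.002  0.993  0.119]
 [ 0.001  0.119 -0.993]
 [-1.     0.002 -0.001]]
shift units (tool now) [4.03 1.66 0.05] in goal axes [4.03 1.67 0.05]
turn units [ 0.01 -0.01 -0.03]
j [-0.74  0.18  0.58  2.11 -0.13  0.88  0.04]
[-0.06489637 -0.06476754  0.0705886   0.0711608 ] 0.003193607919852944 0.08298269228243528
```

View pics/s8c.png

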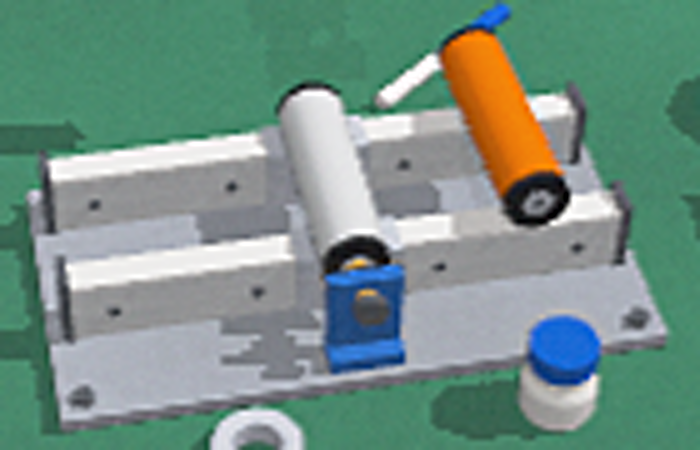

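View pics/w8.png

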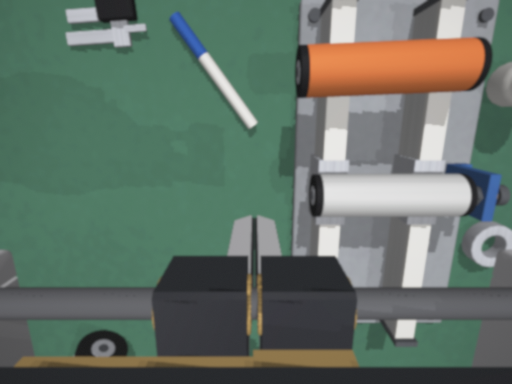

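The near end measures x = -64.9 mm (home is -65) and the top is at 83 mm. The far end touches the brass screw in both views, and the gripper is clear. Handing in.

```bash
python3 -c "
from workcell import manip
print(manip.hand_in())"
```

```text
the job is handed in; nothing more can be done
None
```

The bare aluminium roller is in both V-blocks with its far end home against the brass stop screw. I rolled it along the skids with the outside of the open fingers until it dropped in. Then I pushed it endways about 13 mm with the closed fingers, without ever gripping it. The job was handed in at about 12.7 s.

- **Endways push:** the roller slid at about 2 N. The force then jumped to 15 N with no further travel, which I took as contact with the stop.
- **After backing off:** the near end measured fixture x = -64.9 mm (-65 expected) and the roller's top was at about 83 mm (82.3 expected). Its median y read +3 mm; I put that down to the camera seeing it from one side, since it measured y ≈ 0 just after dropping in.
- **Other things on the bench:** the orange roller, jar, ring and marker showed no visible change in the last pictures, judged by eye only. The arm touched nothing but the roller.

No check failed.

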